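# Make up the inspection kit

## Robot

A 6-joint arm with a two-finger parallel gripper is mounted at the origin on a cart in front of the work surface, level with it; the furniture and walls round the work are solid. World frame = base frame: x ahead of the robot, y to its left, z up, the work surface at z = 0. Lengths are in m, angles in degrees, forces in N, time in s.
With the tool pointing down it reaches from about 0.375 to 0.9 m from the base axis. Payload 3.1 kg.
Tool frame: the origin (TCP) lies on the centre line of the jaws, within the pads' length; the fingertips stand 8 mm ahead of it and the grasp point (between the pads) lies 11 mm behind it; z points along the fingers, y is the line along which they close (so a half turn about z gives the same grasp; the last joint's range is limited). The gripper opens to 87 mm and grips with 3 to 60 N. Pads are 19 mm wide; open, the fingers measure 117 mm over their backs; the gripper's body (75 mm by 190 mm) begins 51 mm behind the grasp point.
Start: joints at [60.934, 30.224, 82.088, -0, 67.689, -10.227], TCP at [0.202, 0.592, 0.231] pointing down, gripper open.
Joint ranges: [-176.69, 176.69], [-43.24, 126.21], [12.49, 139.97], [-82, 262], [0, 151.66], [-163.58, 163.58]. Speed limits (degrees/s): [159.86, 159.86, 180, 180, 180, 180].

## Interface

Orientations are given as a 3x3 rotation matrix whose columns are the frame's x, y, z axes.
In Python, from rig import * gives the robot as it stands.
- The arm moves only by the tool step_arm, never from a script. Its argument "targets" is a list of rows, each a list of 5 numbers: the opening, from -1 (shut) to 1 (fully open), then the shift along the world's x, y, z normalised to -1 to 1, where 1 is 0.25 m, then the turn about the world's z normalised to -1 to 1, where 1 is 180 degrees. In form: [[fingers, x, y, z, turn], ...]. A call has 1 to 20 rows; each row is the pose to reach, as a shift and turn from the pose commanded when the call began, turning the shorter way round; what a row does not reach only later rows make up. A row lasts 1/10 s, in which the tool goes at most 50 mm and 8.59 degrees, less where a joint would pass 70% of its speed; a pose out of reach is approached as far as the arm can. A call with a number of a shift or a turn outside -1 to 1 is refused whole. A call with a gripper value outside its range is refused whole. The fingers move at their own pace and stop on an object; the grip force is fixed at half the most. Time passes only in rows, so rows that repeat a pose let the fingers close. It gives the time, the measured TCP pose, the force, the opening and the grip force at its end, in the units of the state.
- read_state(): the state, without advancing time (a new reading comes with each control period).
- capture(name): name is "scene" or "top" or "wrist"; returns a dict with "color" (400x640x3 uint8, red, green, blue), "mtx" (3x3 intrinsics, pixels), "pose" (4x4, takes a point from camera to world coordinates). Camera axes: x right, y down, z forward; pixel columns grow to the right and rows downward; lengths in m; the calibration is good to about 2 mm. A picture is of the moment at which its call begins. There is no depth.
- hand_in(): hands the job in; it is judged then, once.
The state is a dict: "time_s": time; "joint_positions": joint angles; "qvel": joint speeds; "tau": joint torques, N m; "position": TCP position; "tcp_rot": TCP orientation; "force": force on the tool from outside, world axes, zero at the start; "moment": the same for the moment, N m; "opening": opening from 0.0 (shut) to 1.0 (fully open); "grasp_force": force on a finger pad.
Only numpy, scipy, OpenCV 4.12 (cv2) and the standard library are available. Lean on these libraries where they do the work, as an engineer would, in place of code of your own. Each camera call takes 0.05 s, during which the arm holds its last target. There are 200 camera calls.

## Task

From the parts lying in the open on the left of the bench, between the vice and the big black tote, make up the inspection kit in the grey tray: lay the gear in the cradle with the large round recess, the ball bearing in the one with the square recess, the collet upright in the one with the small round recess, and the caliper that is pushed shut flat in the tray's long bay in front of them. Each must sit flat on the floor of its place. Leave the plain shaft collar and the caliper that stands open where they are.

Things in the scene. Friction and masses are not known exactly. Their poses are not given: they have to be found in the camera images.
- gear: Small steel spur gear lying flat on the bench with its hub upward, 56 mm over the teeth, 20 mm high with hub (0.16 kg). Origin: centre of its underside, z up. Grasp across the teeth, at most 12 mm above its underside.
- bearing: Ball bearing lying flat, pale steel rings with a black seal between them, outer diameter 52 mm, 15 mm high (0.13 kg). Origin: centre of its underside, z up.
- collet: Spring collet standing upright: a waisted steel cylinder 33 mm in diameter, 47 mm high, with its collar-like head on top (0.11 kg). Origin: centre of its underside, z up.
- caliper_shut: Vernier caliper lying flat, slide pushed home, jaws touching; 160 mm long (y), 58 mm (x), 8 mm thick. Origin: under the middle; z up, y along the 12 mm wide beam (at x = 11 mm) towards the fixed jaw (y = 78, x = -29 to 29 mm). The slide's body (x = 1 to 21, y = 33 to 74 mm, 8 mm high) moves stiffly (3 N): grip it across x and the whole tool comes along.
- caliper_open: A second such caliper, slide pulled out 30 to 70 mm: a wide gap between its jaws; 160 mm long (y), 58 mm (x), 8 mm thick. Origin: under the middle; z up, y along the 12 mm wide beam (at x = 11 mm) towards the fixed jaw (y = 78, x = -29 to 29 mm). Not to be moved.
- collar: Look-alike of the bearing that stays: a plain dark steel shaft collar without a seal, 42 mm in diameter, 14 mm high, lying flat. Origin: centre of its underside. It must not be moved.
- cradle_large_round: Foam plate 90 x 90 x 8 mm, black over a grey floor, with a round recess of 74 mm (for the gear). Origin: centre of its underside, 4 mm above the bench; z up, sides along x and y (the tray's). Recess floor 4 mm above the origin, lip 4 mm higher. Fixed in the far row of the low grey tray; the three cradles stand side by side in any order, 92 mm apart.
- cradle_square: Foam plate 90 x 90 x 8 mm, black over a grey floor, with a square recess of 70 x 70 mm (for the bearing). Origin: centre of its underside, 4 mm above the bench; z up, sides along x and y (the tray's). Recess floor 4 mm above the origin, lip 4 mm higher. Fixed in the far row of the low grey tray; the three cradles stand side by side in any order, 92 mm apart.
- cradle_small_round: Foam plate 90 x 90 x 8 mm, black over a grey floor, with a round recess of 50 mm (for the collet). Origin: centre of its underside, 4 mm above the bench; z up, sides along x and y (the tray's). Recess floor 4 mm above the origin, lip 4 mm higher. Fixed in the far row of the low grey tray; the three cradles stand side by side in any order, 92 mm apart.
- caliper_bay (a point): Centre of the floor of the long bay, 4 mm above the bench, in the near row of the low grey steel tray (286 x 200 mm, walls 14 mm high above the bench, right half of the bench). The bay is 190 mm long (point y) and 96 mm wide (point x). A shorter empty bay lies beyond its +y end. The caliper fits either way round.
Things that resemble listed ones, but are neither listed nor needed, are in the scene too. Leave any pink look-alike of the bearing alone.

How it is judged (in metres and radians):
At the end, for the whole second after the job is handed in: Gear, bearing, collet flat on the floor of their own recess, within 12 mm (bearing 14) of its centre; shut caliper flat in the long bay, centred to 22 mm each way, beam within 0.3 rad of its length; collar and open caliper within 25 mm of their start; all at rest (horizontal distance between gear and cradle_large_round below 0.012 m and z of gear in the frame of cradle_large_round between 0.001 and 0.006 m and angle between each of gear, bearing, collet's own z axis and vertical below 0.1 rad and horizontal distance between bearing and cradle_square below 0.014 m and z of bearing in the frame of cradle_square between 0.001 and 0.006 m and horizontal distance between collet and cradle_small_round below 0.012 m and z of collet in the frame of cradle_small_round between 0.001 and 0.006 m and x of caliper_shut in the frame of caliper_bay between -0.022 and 0.022 m and y of caliper_shut in the frame of caliper_bay between -0.022 and 0.022 m and z of caliper_shut in the frame of caliper_bay below 0.003 m and angle between caliper_shut's own z axis and vertical below 0.06 rad and angle between the y axis of caliper_shut and the y axis of caliper_bay, either way round below 0.3 rad and distance of each of collar, caliper_open from where it was at the start of the episode below 0.025 m and linear speed of each of gear, bearing, collet, caliper_shut below 0.02 m/s); the robot touches nothing.
It fails at once if the shaft collar is moved from its place (distance of collar from where it was at the start of the episode above 0.04 m).
It fails at once if the open caliper is moved from its place (distance of caliper_open from where it was at the start of the episode above 0.04 m).
It also fails if it takes over 99 s, if anything falls off the work surface, if the arm or the gripper's body presses on something with over 40 N, if the wrist force passes 120 N, or if a joint passes its speed limit or range.

## Working session

There is one attempt and no reset: what is moved stays moved. The work goes in short steps, Python scripts to look and compute and a tool call to move; the robot and the scene stay as the last step left them, time stands still between calls to the robot, and variables do not carry over. Pictures are saved under pics/ and viewed, at most 14 in all, crops included, and the job is handed in when it is done.

Besides the shell and the picture viewer there is one more tool, called as name([rows], argument=value, ...), one row to a line, values as JSON. step_arm: Moves the arm, as the interface text tells. Scaled input: -1 to 1 covers 0.25 m each way for a shift and 180 degrees each way for a turn. Its arguments: {"type":"object","properties":{"targets":{"type":"array","items":{"type":"array","items":{"type":"number"}}}},"required":["targets"]}

```bash
mkdir -p pics; ls; python3 - <<'E'
from rig import *
import cv2,numpy as np
s=read_state(); print(s['position'],s['tcp_rot'],s['opening'])
for n in ("scene","top"):
    c=capture(n); cv2.imwrite(f"pics/{n}0.png",c["color"][:,:,::-1]); np.savez(f"pics/{n}0.npz",**c); print(n,c["mtx"],c["pose"])
E
```

```text
pics
[0.20141945 0.59089861 0.22955828] [[-9.46435077e-01  3.22892468e-01 -1.04849257e-03]
 [ 3.22893943e-01  9.46433270e-01 -1.88849162e-03]
 [ 3.82548532e-04 -2.12588662e-03 -9.99997667e-01]] 1.0019162717049999
scene [[410.4702666    0.         312.74474128]
 [  0.         410.4702666  197.80723033]
 [  0.           0.           1.        ]] [[ 0.61717321 -0.61310551  0.49315196 -0.03341732]
 [-0.78682372 -0.48280208  0.38446142 -0.4290084 ]
 [ 0.00237938 -0.62530295 -0.78037847  0.92776554]
 [ 0.          0.          0.          1.        ]]
top [[421.03880014   0.         318.8376439 ]
 [  0.         421.03880014 210.77267835]
 [  0.           0.           1.        ]] [[ 0.16655291 -0.96609499  0.19728304  0.31499627]
 [-0.98602581 -0.16392222  0.02970877 -0.01281741]
 [ 0.00363758 -0.19947425 -0.97989632  1.14948265]
 [ 0.          0.          0.          1.        ]]
```

View pics/top0.png

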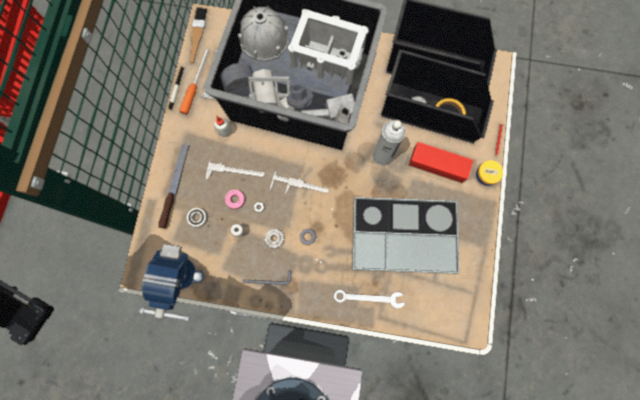

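View pics/scene0.png

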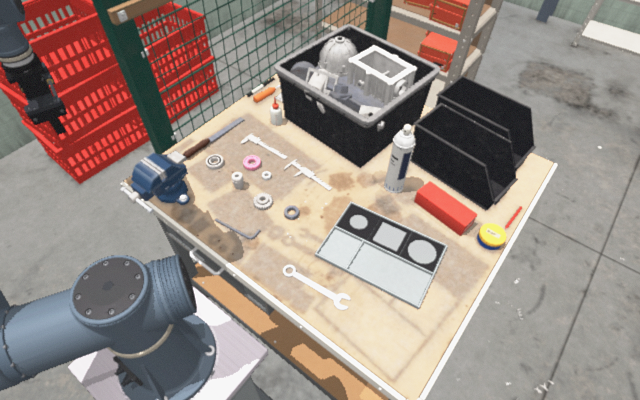

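The top view shows the parts at about x=160–330, y=150–260 px. The candidates are a ring at (197,217), the collet at (236,230), the gear at (274,238), the collar at (307,237) and calipers at (236,170) and (300,182). The tray is at (405,235). I'll zoom in.

```bash
cat > h.py <<'E'
import numpy as np,cv2
def load(n): return dict(np.load(f"pics/{n}.npz"))
def ray(c,uv,z):
    uv=np.atleast_2d(np.array(uv,float)); d=np.c_[uv,np.ones(len(uv))]@np.linalg.inv(c["mtx"]).T@c["pose"][:3,:3].T
    o=c["pose"][:3,3]; return (o+d*((z-o[2])/d[:,2])[:,None])[:,:2]
def proj(c,P):
    P=np.atleast_2d(np.array(P,float)); q=(P-c["pose"][:3,3])@c["pose"][:3,:3]@c["mtx"].T; return q[:,:2]/q[:,2:]
def crop(c,u0,v0,u1,v1,k,name):
    cv2.imwrite(name,cv2.resize(np.ascontiguousarray(c["color"][v0:v1,u0:u1,::-1]),None,fx=k,fy=k,interpolation=cv2.INTER_CUBIC))
E
python3 - <<'E'
from h import *
c=load("top0"); crop(c,180,150,340,255,5,"pics/cr1.png")
for n,p in dict(ring=(197,217),collet=(236,230),gear=(274,238),collar=(307,237),calL=(236,170),calR=(300,182),small=(259,207),tl=(355,199),tr=(457,203),br=(457,272),bl=(353,270)).items(): print(n,ray(c,p,.01).round(3))
E
```

```text
ring [[0.471 0.349]]
collet [[0.454 0.236]]
gear [[0.449 0.13 ]]
collar [[0.467 0.041]]
calL [[0.621 0.271]]
calR [[0.617 0.087]]
small [[0.527 0.187]]
tl [[ 0.594 -0.072]]
tr [[ 0.63  -0.353]]
br [[ 0.441 -0.372]]
bl [[ 0.4   -0.096]]
```

View pics/cr1.png

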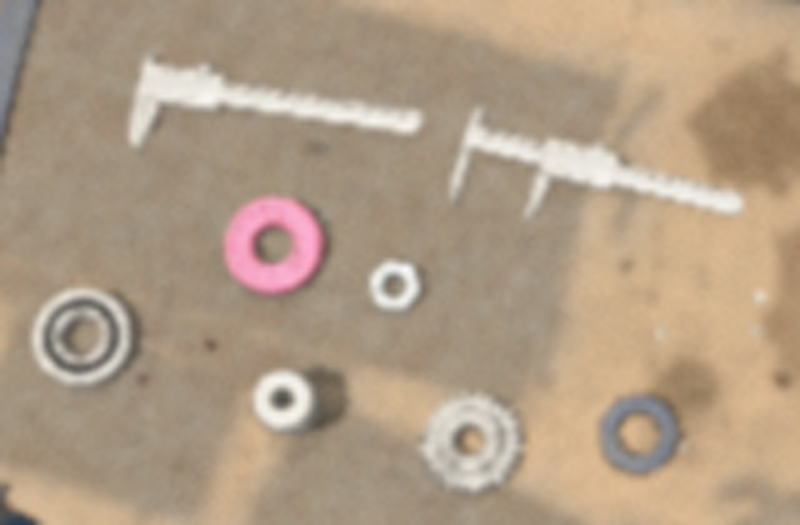

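The crop is clear. It shows:
- bearing with black seal at (82,336)
- pink look-alike at (273,245)
- nut at (395,285)
- collet at (283,399)
- gear at (471,440)
- dark collar at (640,434)
- shut caliper on the left, with its head at (185,85) and tail at (420,122)
- open caliper on the right

Next I'll measure these with masks.

```bash
python3 - <<'E'
from h import *
c=load("top0"); img=c["color"]; hsv=cv2.cvtColor(img,cv2.COLOR_RGB2HSV)
K=4
big=cv2.resize(img,None,fx=K,fy=K,interpolation=cv2.INTER_CUBIC); hb=cv2.cvtColor(big,cv2.COLOR_RGB2HSV)
up=lambda p:(np.asarray(p,float)+.5)/K-.5
m=((hb[...,1]<52)&(hb[...,2]>125)).astype(np.uint8)*255
def comp(u0,v0,u1,v1):
    w=np.zeros_like(m); w[v0*K:v1*K,u0*K:u1*K]=m[v0*K:v1*K,u0*K:u1*K]
    cs,_=cv2.findContours(w,cv2.RETR_EXTERNAL,cv2.CHAIN_APPROX_NONE); return max(cs,key=cv2.contourArea)
for n,b,z in (("bearing",(182,203,212,230),.012),("gear",(260,223,288,252),.010),("collet",(226,220,246,239),.035),("collar",(298,226,318,247),.01)):
    try:
        k=up(comp(*b)[:,0]); P=ray(c,k,z); (e,r)=cv2.minEnclosingCircle(P.astype(np.float32)); print(n,np.round(e,4),"d",round(2*r,4),len(k))
    except Exception as ex: print(n,ex)
cal=up(comp(203,158,267,183)[:,0]); P=ray(c,cal,.006)
# beam: tail half
vx=cv2.fitLine(P[P[:,1]<.285].astype(np.float32),cv2.DIST_L2,0,.01,.01).ravel(); print("beam",vx, "yext",P[:,1].min(),P[:,1].max(),"xext",P[:,0].min(),P[:,0].max())
d=vx[:2]*np.sign(vx[1]); n=np.array([d[1],-d[0]]); a=(P-vx[2:])@d; b=(P-vx[2:])@n
print("along",a.min(),a.max(),"across",b.min(),b.max())
mid=vx[2:]+d*(a.min()+a.max())/2 - n*.011
print("origin",mid,"yaw",np.degrees(np.arctan2(-d[0],d[1])),"slide",mid+d*.0535+n*.011)
for t in np.arange(a.min(),a.max(),.01):
    s=b[(a>=t)&(a<t+.01)]; print(round(t-a.min(),3),s.min().round(4),s.max().round(4),end="; ")
print()
# recesses: dark plate, bright holes
d=((hb[...,2]<70)).astype(np.uint8)*255; w=np.zeros_like(d); w[195*K:240*K,350*K:462*K]=d[195*K:240*K,350*K:462*K]
cs,h=cv2.findContours(w,cv2.RETR_CCOMP,cv2.CHAIN_APPROX_NONE)
for q in cs:
    if cv2.contourArea(q)>1500:
        P=ray(c,up(q[:,0]),.010).astype(np.float32); print("rec",cv2.minEnclosingCircle(P),cv2.minAreaRect(P))
g=(m>0).astype(np.uint8)*255
for n,p in dict(bottle_base=(222,133),tube_base=(385,160)).items(): print(n,ray(c,p,0))
print("scene bottle",ray(load("scene0"),(277,123),0))
crop(c,330,180,480,285,5,"pics/cr2.png")
E
```

```text
bearing [0.4666 0.3473] d 0.071 324
gear [0.4443 0.1368] d 0.0738 327
collet [0.4502 0.2289] d 0.0403 157
collar [0.4695 0.0406] d 0.0442 234
beam [ 0.0653336 -0.9978635  0.6229557  0.2392703] yext 0.1898820283882397 0.3673852573386192 xext 0.5730892787850914 0.6429649844805085
along -0.04947606362662858 0.12825557525705036 across -0.04292333406725472 0.027160131322045308
origin [0.60940571 0.27785723] yaw 3.7460077 slide [0.61688686 0.3319616 ]
0.0 -0.0127 0.0079; 0.01 -0.0122 0.008; 0.02 -0.0114 0.01; 0.03 -0.0115 0.0093; 0.04 -0.0099 0.0116; 0.05 -0.0104 0.0148; 0.06 -0.009 0.0178; 0.07 -0.0097 0.0154; 0.08 -0.0154 0.0105; 0.09 -0.0162 0.0114; 0.1 -0.0136 0.0112; 0.11 -0.0104 0.0155; 0.12 -0.0105 0.0211; 0.13 -0.0102 0.0203; 0.14 -0.0165 0.0171; 0.15 -0.0429 0.0272; 0.16 -0.0403 0.0269; 0.17 -0.0039 0.0047; 
rec ((0.5699906349182129, -0.21697160601615906), 0.14247053861618042) ((0.5693532824516296, -0.21677564084529877), (0.08717170357704163, 0.2731553018093109), 7.437948703765869)
rec ((0.5569429993629456, -0.12467027455568314), 0.028306689113378525) ((0.5567905306816101, -0.12468580901622772), (0.05497254803776741, 0.05386555194854736), 53.54412841796875)
rec ((0.5805687308311462, -0.3068707287311554), 0.04005492851138115) ((0.5806244015693665, -0.3072859048843384), (0.07930558174848557, 0.07784853130578995), 6.7157368659973145)
rec ((0.5686677694320679, -0.2154814749956131), 0.050568848848342896) ((0.568711519241333, -0.216257244348526), (0.07682327926158905, 0.07614636421203613), 7.611245155334473)
bottle_base [[0.7259244 0.3364173]]
tube_base [[ 0.72406718 -0.13972873]]
scene bottle [[0.73362849 0.32387709]]
```

View pics/cr2.png

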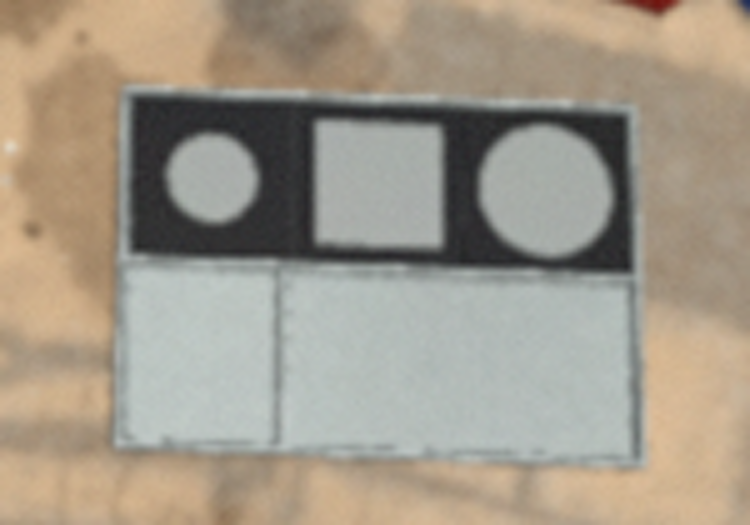

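Recess centres in the crop are small round (212,178), square (378,184) and large round (545,190). The long bay's corners are (282,275), (632,283), (632,455) and (282,447). I'll refine the part positions from these and check obstacle heights.

```bash
python3 - <<'E'
from h import *
from scipy.optimize import least_squares
c=load("top0"); s=load("scene0")
f=lambda p,o,k=5:(np.atleast_2d(np.array(p,float))+.5)/k-.5+np.array(o)
o=(180,150)
print("bearing",ray(c,f((83,336),o),.013)); print("gear",ray(c,f((471,440),o),.013)); print("collet",ray(c,f((283,399),o),.047)); print("collar",ray(c,f((640,434),o),.012))
T=ray(c,f([(421,123),(225,95),(150,78),(150,58),(135,147)],o),.005); print("cal tail,beam@slide,fixedjaw,tipup,tipdown",T.round(4).tolist())
B=ray(c,f([(282,275),(632,283),(632,455),(282,447)],(330,180)),.007); print("bay",B.round(4).tolist(),B.mean(0))
def tri(a,b):
    r=least_squares(lambda P:np.r_[(proj(c,P)-a).ravel(),(proj(s,P)-b).ravel()],[.6,.3,.05]); return r.x.round(3),r.cost.round(1)
print("bottle top",tri((218,116),(276,98))); print("vice top",tri((170,250),(152,157)))
print("can top",tri((396,125),(406,130)))
E
```

```text
bearing [[0.47087732 0.35056381]]
gear [[0.44994485 0.12994433]]
collet [[0.45077065 0.22784456]]
collar [[0.46866684 0.03997736]]
cal tail,beam@slide,fixedjaw,tipup,tipdown [[0.6233, 0.1926], [0.6209, 0.305], [0.6236, 0.349], [0.6352, 0.3516], [0.5826, 0.3485]]
bay [[0.5101, -0.1707], [0.5378, -0.3604], [0.4446, -0.37], [0.4174, -0.1833]] [ 0.47747788 -0.27107235]
bottle top (array([0.736, 0.325, 0.101]), np.float64(0.6))
vice top (array([0.342, 0.376, 0.122]), np.float64(158.2))
can top (array([ 0.736, -0.13 ,  0.219]), np.float64(0.0))
```

The shut caliper lies along world y with its origin near (0.611, 0.271). A 10 cm bottle at (0.736, 0.325) and the tote are close by, so I'm checking the tote's clearance.

```bash
python3 - <<'E'
from h import *
c=load("top0"); s=load("scene0")
a=np.hstack([cv2.resize(c["color"][85:165,190:360],None,fx=2.9,fy=2.9*1,interpolation=cv2.INTER_CUBIC)])
b=cv2.resize(s["color"][50:170,250:390],None,fx=2.2*.9,fy=2.2*.9,interpolation=cv2.INTER_CUBIC)
h=max(a.shape[0],b.shape[0]); pad=lambda i:np.pad(i,((0,h-i.shape[0]),(0,0),(0,0)))
o=np.hstack([pad(a),pad(b)]); print(a.shape,b.shape); cv2.imwrite("pics/cr3.png",o[:,:,::-1])
E
```

```text
(232, 493, 3) (238, 277, 3)
```

View pics/cr3.png

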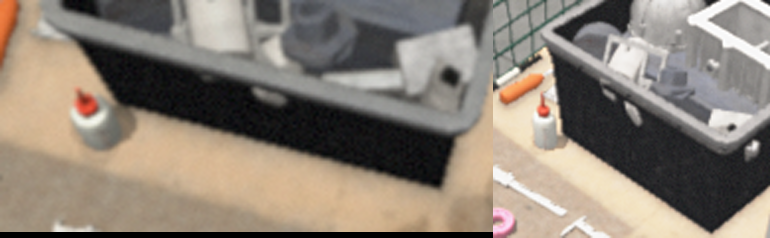

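The crop shows the bottle's body about 16 px wide, with its centre at (222,127) in the full top image. The tote's front rim runs from (207,95) to (349,132), and its base corner is at (342,150).

```bash
python3 - <<'E'
from h import *
from scipy.optimize import least_squares
c=load("top0"); s=load("scene0")
def tri(a,b):
    r=least_squares(lambda P:np.r_[(proj(c,P)-a).ravel(),(proj(s,P)-b).ravel()],[.6,.3,.05]); return r.x.round(3),r.cost.round(1)
print("rimL",tri((207.2,94.7),(276.3,72.7)),"rimR",tri((348.6,131.6),(365.7,125.8)),"botR",tri((341.7,149.5),(360.6,167.2)), "botL",ray(c,(229.7,121.2),0))
print("bottle body edges z=.03 (left,right,near)",ray(c,[(214.5,128),(231,128),(223,136)],.03), "near base z=0",ray(c,(224,136),0))
E
```

```text
rimL (array([0.758, 0.338, 0.178]), np.float64(1.8)) rimR (array([ 0.714, -0.023,  0.19 ]), np.float64(0.4)) botR (array([ 0.734, -0.014,  0.004]), np.float64(0.3)) botL [[0.76530591 0.32205869]]
bottle body edges z=.03 (left,right,near) [[0.72629202 0.35133211]
 [0.73411567 0.3054384 ]
 [0.70691806 0.32263784]] near base z=0 [[0.71790551 0.32878279]]
```

step_arm([
  [0,0.84,-0.66,0,-0.39],
  [0,0.84,-0.66,0,-0.39],
  [0,0.84,-0.66,0,-0.39],
  [0,0.84,-0.66,0,-0.39],
  [0,0.84,-0.66,0,-0.39],
  [0,0.84,-0.66,0,-0.39],
  [0,0.84,-0.66,0,-0.39],
  [0,0.84,-0.66,0,-0.39],
  [0,0.84,-0.66,0,-0.39],
  [0,0.84,-0.66,0,-0.39],
])

```text
time_s: 1.1
position: [0.4115, 0.4264, 0.2302]
tcp_rot: [[-0.019, 1.0, -0.001], [1.0, 0.019, -0.0], [-0.0, -0.001, -1.0]]
force: [0.3, 1.0, -0.5]
opening: 0.501
grasp_force: 0.0
```

step_arm([
  [0,0.84,-0.66,-0.2,0],
  [0,0.84,-0.66,-0.2,0],
  [0,0.84,-0.66,-0.2,0],
  [0,0.84,-0.66,-0.2,0],
  [0,0.84,-0.66,-0.2,0],
  [0,0.84,-0.66,-0.2,0],
  [0,0.84,-0.66,-0.2,0],
  [0,0.84,-0.66,-0.2,0],
])

```text
time_s: 1.9
position: [0.6208, 0.2619, 0.1801]
tcp_rot: [[-0.018, 1.0, -0.002], [1.0, 0.018, 0.0], [0.0, -0.002, -1.0]]
force: [-0.4, -0.0, -0.0]
opening: 0.501
grasp_force: 0.0
```

```bash
python3 - <<'E'
from rig import *
from h import *
s=read_state(); print(s['time_s'],s['position'],np.degrees(np.arctan2(s['tcp_rot'][1][1],s['tcp_rot'][0][1])),s['opening'],s['force'])
c=capture("wrist"); np.savez("pics/w1.npz",**c); crop(c,0,0,640,400,1.25,"pics/w1.png"); print(c["pose"].round(3))
E
```

```text
1.9 [0.62081781 0.26192747 0.18013094] 1.0111738006240634 0.5006448542205977 [-0.3864523  -0.02490849 -0.00314889]
[[ 1.     0.017  0.003  0.621]
 [ 0.017 -0.967 -0.254  0.331]
 [-0.002  0.254 -0.967  0.335]
 [ 0.     0.     0.     1.   ]]
```

View pics/w1.png

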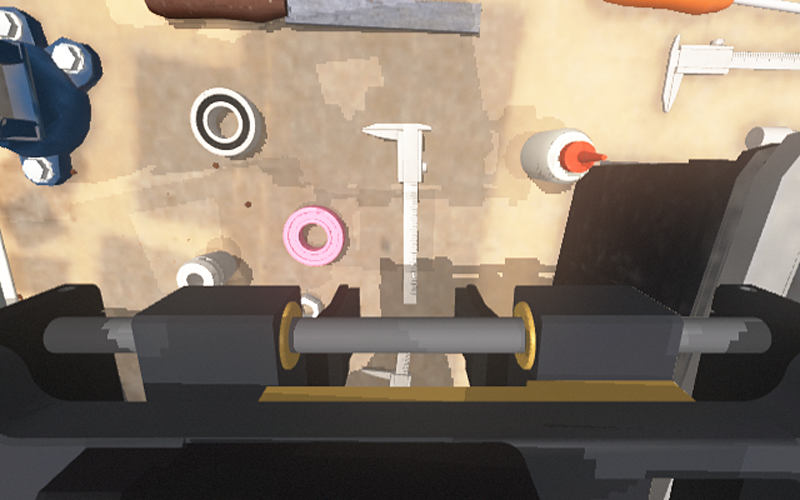

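The wrist view shows the shut caliper, with its head at (408,128) and its beam running down to (410,300). The bearing with its black seal is at (225,122), the collet top at (195,274) and the bottle at (560,158). I'll cross-check positions against these.

```bash
python3 - <<'E'
from h import *
c=load("w1")
q=lambda p:(np.array(p,float)+.5)/1.25-.5
print("beam pts",ray(c,q([(408,128),(410,190),(410,240),(410,300)]),.005).round(4).tolist())
print("jaw tips",ray(c,q([(362,131),(432,128)]),.005).round(4).tolist())
print("bearing",ray(c,q((225.5,122)),.014),"collet",ray(c,q((195,275)),.047))
print("bottle",ray(c,q([(522,158),(560,190)]),.02))
E
```

```text
beam pts [[0.6205, 0.3503], [0.6232, 0.2993], [0.624, 0.255], [0.6251, 0.1977]]
jaw tips [[0.5823, 0.3472], [0.6404, 0.3506]]
bearing [[0.47364104 0.35183511]] collet [[0.45222058 0.23296647]]
bottle [[0.71288834 0.32790769]
 [0.74657811 0.30288046]]
```

step_arm([
  [0,0.012,0,-0.2,0],
  [0,0.012,0,-0.4,0],
  [0,0.012,0,-0.55,0],
  [0,0.012,0,-0.62,0],
  [0,0.012,0,-0.66,0],
  [0,0.012,0,-0.682,0],
  [0,0.012,0,-0.682,0],
])

```text
time_s: 2.65
position: [0.6255, 0.2622, 0.0112]
tcp_rot: [[-0.018, 1.0, 0.002], [1.0, 0.018, 0.001], [0.0, 0.002, -1.0]]
force: [-0.3, -0.1, 0.1]
opening: 0.497
grasp_force: 0.0
```

step_arm([
  [-1,0,0,0,0],
  [-1,0,0,0,0],
  [-1,0,0,0,0],
  [-1,0,0,0,0],
  [-1,0,0,0,0],
  [-1,0,0,0,0],
])

```text
time_s: 3.25
position: [0.6247, 0.2614, 0.0104]
tcp_rot: [[-0.017, 1.0, -0.0], [1.0, 0.017, -0.0], [-0.0, -0.0, -1.0]]
force: [-1.1, 0.0, 2.0]
opening: 0.127
grasp_force: 29.9
```

step_arm([
  [-1,0,0,0.1,0],
  [-1,0,0,0.25,0],
  [-1,0,0,0.45,0],
  [-1,-0.2,0,0.5,0],
  [-1,-0.35,-0.1,0.5,0.01],
  [-1,-0.54,-0.25,0.5,0.03],
  [-1,-0.54,-0.45,0.5,0.04],
  [-1,-0.54,-0.65,0.5,0.04],
  [-1,-0.54,-0.85,0.5,0.04],
  [-1,-0.54,-1,0.5,0.04],
])

```text
time_s: 4.25
position: [0.4895, 0.0095, 0.1351]
tcp_rot: [[-0.142, 0.99, 0.0], [0.99, 0.142, -0.0], [-0.0, 0.0, -1.0]]
force: [0.4, -0.0, -1.1]
opening: 0.126
grasp_force: 29.9
```

step_arm([
  [-1,0,-0.2,0,0],
  [-1,0,-0.4,0,0],
  [-1,0,-0.6,0,0],
  [-1,0,-0.8,0,0],
  [-1,0,-1,0,0],
  [-1,0,-1,0,0],
  [-1,0,-1,0,0],
])

```text
time_s: 4.95
position: [0.4893, -0.2398, 0.1347]
tcp_rot: [[-0.139, 0.99, -0.0], [0.99, 0.139, 0.001], [0.001, -0.0, -1.0]]
force: [-0.3, 0.6, -2.1]
opening: 0.126
grasp_force: 29.9
```

```bash
python3 - <<'E'
from rig import *
from h import *
s=read_state(); print(s['time_s'],s['position'],np.degrees(np.arctan2(s['tcp_rot'][1][1],s['tcp_rot'][0][1])),s['opening'],s['force'])
c=capture("scene"); np.savez("pics/s2.npz",**c); crop(c,200,130,460,320,3,"pics/s2.png")
E
```

```text
4.95 [ 0.4892936  -0.23980276  0.13465234] 7.973078217017228 0.1263864754389152 [-0.33301001  0.57851566 -2.12560988]
```

View pics/s2.png

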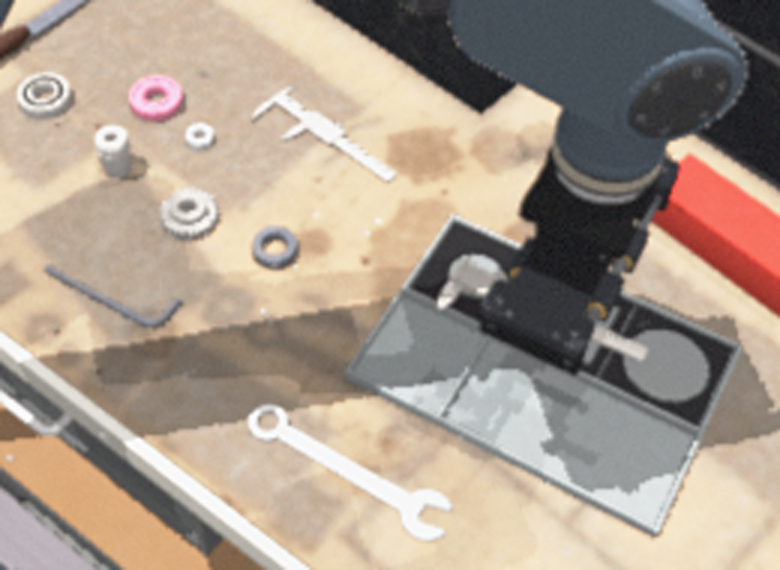

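The caliper is held level over the tray, and its jaw is visible at (465,275). I'll move to the bay centre and lower it.

step_arm([
  [-1,0.003,-0.157,-0.1,0],
  [-1,0.003,-0.157,-0.25,0],
  [-1,0.003,-0.157,-0.36,0],
  [-1,0.003,-0.157,-0.42,0],
  [-1,0.003,-0.157,-0.45,0],
  [-1,0.003,-0.157,-0.476,0],
  [-1,0.003,-0.157,-0.476,0],
])

```text
time_s: 5.7
position: [0.4906, -0.2768, 0.0159]
tcp_rot: [[-0.143, 0.99, -0.0], [0.99, 0.143, 0.0], [0.001, -0.0, -1.0]]
force: [-0.1, -0.3, -1.6]
opening: 0.131
grasp_force: 29.9
```

step_arm([
  [-0.3,0,0,0,0],
  [-0.3,0,0,0,0],
  [-0.3,0,0,0,0],
  [-0.3,0,0.0,0.1,0],
  [-0.3,0,0,0.25,0],
  [-0.3,0,0,0.4,0],
  [-0.3,0,0.2,0.5,0],
  [-0.3,0,0.4,0.5,0],
  [-0.3,0,0.6,0.5,0],
  [-0.3,0,0.8,0.5,0],
  [-0.3,0,1,0.5,0],
  [-0.3,0,1,0.5,0],
])

```text
time_s: 6.9
position: [0.4887, -0.0226, 0.1416]
tcp_rot: [[-0.148, 0.989, -0.002], [0.989, 0.148, 0.002], [0.002, -0.001, -1.0]]
force: [0.8, -1.2, 0.7]
opening: 0.353
grasp_force: 0.0
```

```bash
python3 - <<'E'
from rig import *
from h import *
s=read_state(); print(s['time_s'],s['position'],np.degrees(np.arctan2(s['tcp_rot'][1][1],s['tcp_rot'][0][1])),s['opening'],s['force'])
c=capture("top"); np.savez("pics/t3.npz",**c); crop(c,330,180,480,285,5,"pics/t3.png")
E
```

```text
6.9 [ 0.48865883 -0.02262014  0.14156591] 8.490478908494984 0.3529758567826479 [ 0.81485948 -1.22949289  0.69445432]
```

View pics/t3.png

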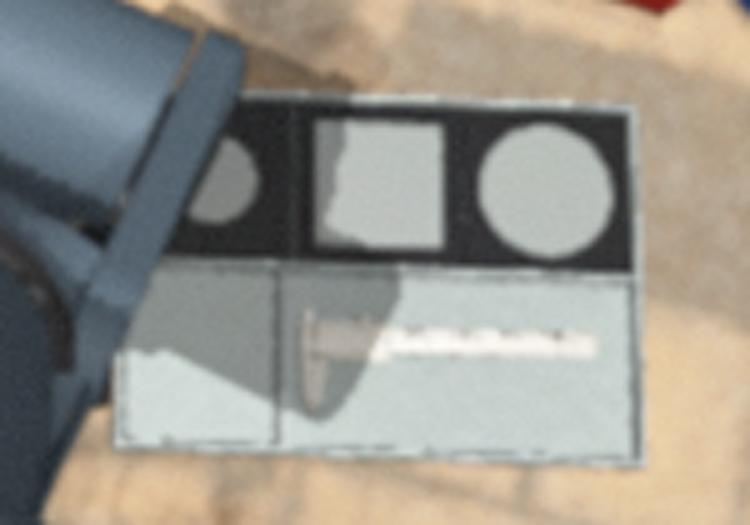

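The caliper lies in the long bay, spanning 305–598 by 310–412 px against the bay's centre at (457,365), so it's well centred. The gear is next.

step_arm([
  [1,-0.05,0.2,0,0],
  [1,-0.1,0.4,0,0],
  [1,-0.155,0.62,0,0],
  [1,-0.155,0.62,0,0],
  [1,-0.155,0.62,0,0],
  [1,-0.155,0.62,0,0],
  [1,-0.155,0.62,0,0],
  [1,-0.155,0.62,0,0],
])

```text
time_s: 7.75
position: [0.4526, 0.1257, 0.1411]
tcp_rot: [[-0.139, 0.99, 0.001], [0.99, 0.139, -0.0], [-0.0, 0.001, -1.0]]
force: [0.8, -0.0, -0.4]
opening: 0.965
grasp_force: 0.0
```

```bash
python3 - <<'E'
from rig import *
from h import *
s=read_state(); print(s['time_s'],s['position'],s['opening'])
c=capture("wrist"); np.savez("pics/w4.npz",**c); crop(c,0,0,640,400,1.25,"pics/w4.png"); print(c["pose"].round(3))
E
```

```text
7.75 [0.45263697 0.12571524 0.14108908] 0.9645064240318888
[[ 0.99   0.134  0.036  0.444]
 [ 0.139 -0.958 -0.252  0.194]
 [ 0.001  0.254 -0.967  0.296]
 [ 0.     0.     0.     1.   ]]
```

View pics/w4.png

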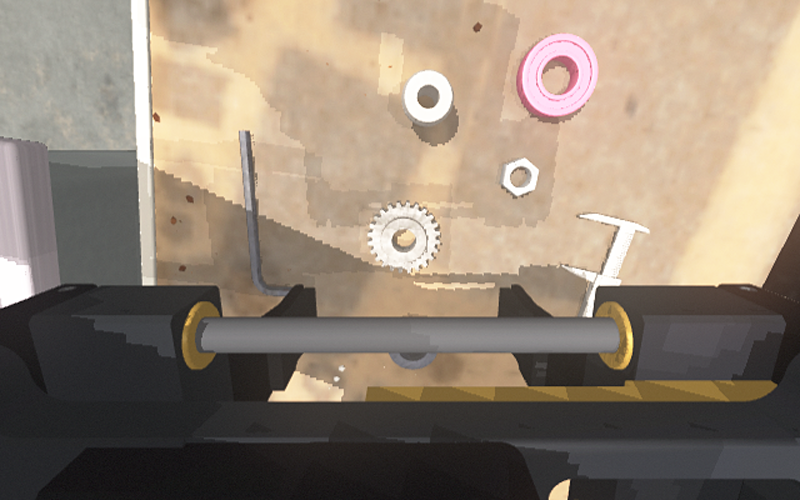

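The gear is at (405,237) and the collet top at (428,97) in this view. Both need converting to positions.

```bash
python3 - <<'E'
from h import *
c=load("w4"); q=lambda p:(np.array(p,float)+.5)/1.25-.5
print("gear",ray(c,q([(405,237),(368,237),(442,237)]),.012),"hub",ray(c,q((404,239)),.02),"collet",ray(c,q([(428,97),(403,97),(453,97)]),.047))
E
```

```text
gear [[0.45111837 0.13137919]
 [0.42301392 0.1274441 ]
 [0.47922655 0.1353148 ]] hub [[0.45037665 0.13153767]] collet [[0.45206502 0.2282279 ]
 [0.43687494 0.22609741]
 [0.46725634 0.23035856]]
```

step_arm([
  [1,-0.007,0.023,-0.15,0],
  [1,-0.007,0.023,-0.3,0],
  [1,-0.007,0.023,-0.4,0],
  [1,-0.007,0.023,-0.46,0],
  [1,-0.007,0.023,-0.49,0],
  [1,-0.007,0.023,-0.508,0],
  [1,-0.007,0.023,-0.508,0],
])

```text
time_s: 8.5
position: [0.4503, 0.1327, 0.014]
tcp_rot: [[-0.141, 0.99, 0.0], [0.99, 0.141, -0.0], [-0.0, 0.0, -1.0]]
force: [-0.2, -0.6, 0.8]
opening: 0.999
grasp_force: 0.0
```

step_arm([
  [-1,0,0,0,0],
  [-1,0,0,0,0],
  [-1,0,0,0,0],
  [-1,0,0,0,0],
  [-1,0,0,0,0],
  [-1,0,0,0,0],
])

```text
time_s: 9.1
position: [0.4499, 0.1331, 0.0143]
tcp_rot: [[-0.142, 0.99, 0.0], [0.99, 0.142, -0.0], [-0.0, -0.0, -1.0]]
force: [-0.8, 0.7, 4.1]
opening: 0.622
grasp_force: 30.0
```

step_arm([
  [-1,0,0,0.1,0],
  [-1,0,0,0.25,0],
  [-1,0,-0.1,0.4,0],
  [-1,0.05,-0.25,0.4,0],
  [-1,0.1,-0.45,0.4,0],
  [-1,0.15,-0.65,0.4,0],
  [-1,0.2,-0.85,0.4,0],
  [-1,0.25,-1,0.4,0],
])

```text
time_s: 9.9
position: [0.5123, -0.1193, 0.1138]
tcp_rot: [[-0.141, 0.99, -0.001], [0.99, 0.141, 0.0], [0.0, -0.001, -1.0]]
force: [1.0, -0.1, -1.3]
opening: 0.619
grasp_force: 30.0
```

step_arm([
  [-1,0.05,-0.2,0,0],
  [-1,0.1,-0.4,0,0],
  [-1,0.2,-0.6,0,0],
  [-1,0.273,-0.754,0,0],
  [-1,0.273,-0.754,0,0],
  [-1,0.273,-0.754,0,0],
  [-1,0.273,-0.754,0,0],
])

```text
time_s: 10.6
position: [0.5793, -0.3038, 0.113]
tcp_rot: [[-0.142, 0.99, -0.003], [0.99, 0.142, 0.003], [0.003, -0.003, -1.0]]
force: [-1.0, -0.4, -1.9]
opening: 0.623
grasp_force: 30.0
```

step_arm([
  [-1,0.005,-0.006,-0.12,0],
  [-1,0.005,-0.006,-0.24,0],
  [-1,0.005,-0.006,-0.31,0],
  [-1,0.005,-0.006,-0.34,0],
  [-1,0.005,-0.006,-0.36,0],
  [-1,0.005,-0.006,-0.36,0],
  [-1,0.005,-0.006,-0.36,0],
])

```text
time_s: 11.3
position: [0.5826, -0.3071, 0.0251]
tcp_rot: [[-0.142, 0.99, 0.001], [0.99, 0.142, -0.001], [-0.001, 0.001, -1.0]]
force: [-0.1, -0.7, -1.4]
opening: 0.62
grasp_force: 30.0
```

step_arm([
  [0.7,0,0,0,0],
  [0.7,0,0,0,0],
  [0.7,0,0,0,0],
  [0.7,0,0,0.08,0],
  [0.7,0,0,0.2,0],
  [0.7,0,0,0.4,0],
  [0.7,-0.1,0.2,0.4,0],
  [0.7,-0.2,0.4,0.4,0],
  [0.7,-0.3,0.6,0.4,0],
  [0.7,-0.4,0.8,0.4,0],
  [0.7,-0.4,1,0.4,0],
  [0.7,-0.4,1,0.4,0],
])

```text
time_s: 12.5
position: [0.4793, -0.0534, 0.1244]
tcp_rot: [[-0.144, 0.99, -0.003], [0.99, 0.144, 0.002], [0.002, -0.002, -1.0]]
force: [0.2, 0.5, 0.0]
opening: 0.852
grasp_force: 0.0
```

step_arm([
  [0.7,0,0.2,0,0],
  [0.7,-0.05,0.4,0,0],
  [0.7,-0.11,0.6,0,0],
  [0.7,-0.11,0.8,0,0],
  [0.7,-0.11,1,0,0],
  [0.7,-0.11,1,0,0],
  [0.7,-0.11,1,0,0],
])

```text
time_s: 13.2
position: [0.4545, 0.1943, 0.1244]
tcp_rot: [[-0.146, 0.989, 0.001], [0.989, 0.146, -0.0], [-0.0, 0.001, -1.0]]
force: [0.7, -0.4, -0.7]
opening: 0.852
grasp_force: 0.0
```

```bash
python3 - <<'E'
from rig import *
from h import *
s=read_state(); print(s['time_s'],s['position'],s['opening'])
c=capture("wrist"); np.savez("pics/w5.npz",**c)
d=capture("top"); np.savez("pics/t5.npz",**d)
a=cv2.resize(d["color"][190:280,345:465],None,fx=3,fy=3,interpolation=cv2.INTER_CUBIC)
b=cv2.resize(c["color"],(432,270)); cv2.imwrite("pics/m5.png",np.hstack([a,b])[:,:,::-1])
E
```

```text
13.2 [0.45449679 0.19434977 0.12443216] 0.8516340764908705
```

View pics/m5.png

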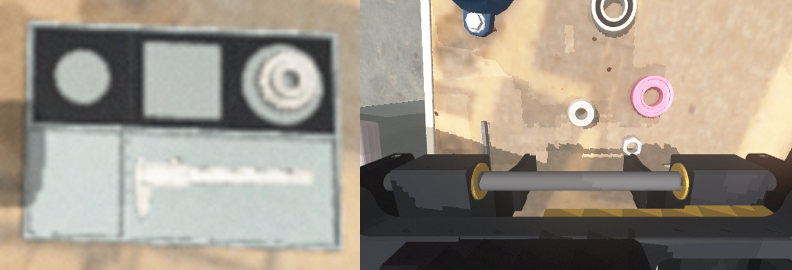

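The gear is in the large recess. It appears at (289,77) against the recess centre at (282,83) in the left panel, and part of that offset is parallax. I'll measure it precisely.

```bash
python3 - <<'E'
from h import *
c=load("t5"); K=5
u0,v0=422,198; I=cv2.resize(c["color"][v0:240,u0:462],None,fx=10,fy=10,interpolation=cv2.INTER_CUBIC)
cv2.imwrite("pics/g5.png",I[:,:,::-1])
q=lambda p:(np.array(p,float)+.5)/3-.5+np.array([345,190])
for z in (.020,.028): print("hub",z,ray(c,q((289,77)),z))
print("rec",ray(c,q((282,84)),.012))
E
```

```text
hub 0.02 [[ 0.5857296  -0.31004865]]
hub 0.028 [[ 0.58381203 -0.30794339]]
rec [[ 0.58006482 -0.30653419]]
```

View pics/g5.png

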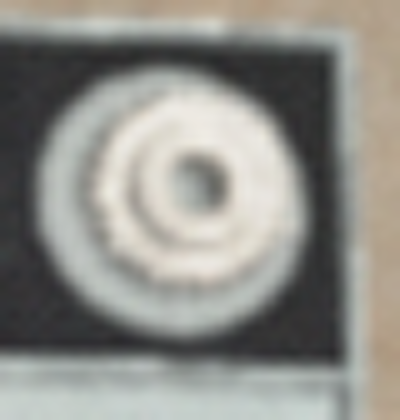

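The gear disc is centred at (193,187) with the hub concentric at (195,185). That puts it flat and about 4 mm off centre, which is good enough. The collet is next.

step_arm([
  [0.7,-0.01,0.136,0,0],
  [0.7,-0.01,0.136,-0.1,0],
  [0.7,-0.01,0.136,-0.25,0],
  [0.7,-0.01,0.136,-0.35,0],
  [0.7,-0.01,0.136,-0.4,0],
  [0.7,-0.01,0.136,-0.418,0],
  [0.7,-0.01,0.136,-0.418,0],
])

```text
time_s: 14.0
position: [0.4525, 0.2261, 0.0195]
tcp_rot: [[-0.14, 0.99, -0.0], [0.99, 0.14, -0.0], [-0.0, -0.0, -1.0]]
force: [0.6, -0.3, -0.3]
opening: 0.848
grasp_force: 0.0
```

step_arm([
  [-1,0,0,0,0],
  [-1,0,0,0,0],
  [-1,0,0,0,0],
  [-1,0,0,0,0],
  [-1,0,0,0,0],
  [-1,0,0,0,0],
  [-1,0,0,0,0],
])

```text
time_s: 14.7
position: [0.4519, 0.2271, 0.0196]
tcp_rot: [[-0.142, 0.99, -0.0], [0.99, 0.142, -0.0], [-0.0, -0.0, -1.0]]
force: [-0.0, -0.2, 1.6]
opening: 0.35
grasp_force: 30.0
```

step_arm([
  [-1,0,0,0.1,0],
  [-1,0,0,0.25,0],
  [-1,0,-0.1,0.4,0],
  [-1,0.05,-0.25,0.4,0],
  [-1,0.1,-0.45,0.4,0],
  [-1,0.15,-0.65,0.4,0],
  [-1,0.2,-0.85,0.4,0],
  [-1,0.25,-1,0.4,0],
])

```text
time_s: 15.5
position: [0.5143, -0.0253, 0.1194]
tcp_rot: [[-0.141, 0.99, -0.001], [0.99, 0.141, 0.0], [0.0, -0.001, -1.0]]
force: [1.5, 0.6, -0.4]
opening: 0.354
grasp_force: 30.0
```

step_arm([
  [-1,0.05,-0.2,0,0],
  [-1,0.17,-0.407,0,0],
  [-1,0.17,-0.407,0,0],
  [-1,0.17,-0.407,0,0],
  [-1,0.17,-0.407,0,0],
  [-1,0.17,-0.407,0,0],
])

```text
time_s: 16.1
position: [0.5554, -0.1226, 0.1191]
tcp_rot: [[-0.144, 0.99, -0.003], [0.99, 0.144, 0.001], [0.002, -0.003, -1.0]]
force: [-0.1, 0.6, -1.2]
opening: 0.351
grasp_force: 30.0
```

step_arm([
  [-1,0.005,-0.01,-0.12,0],
  [-1,0.005,-0.01,-0.24,0],
  [-1,0.005,-0.01,-0.31,0],
  [-1,0.005,-0.01,-0.34,0],
  [-1,0.005,-0.01,-0.36,0],
  [-1,0.005,-0.01,-0.364,0],
  [-1,0.005,-0.01,-0.364,0],
])

```text
time_s: 16.8
position: [0.5588, -0.1271, 0.0293]
tcp_rot: [[-0.142, 0.99, 0.001], [0.99, 0.142, -0.001], [-0.001, 0.001, -1.0]]
force: [-1.3, 0.8, -1.2]
opening: 0.352
grasp_force: 30.0
```

step_arm([
  [0.5,0,0,0,0],
  [0.5,0,0,0,0],
  [0.5,0,0,0,0],
  [0.5,0,0,0,0],
  [1,0,0,0.15,0],
  [1,0,0,0.35,0],
  [1,0,0,0.5,0],
  [1,-0.1,0.2,0.5,0.1],
  [1,-0.2,0.4,0.5,0.2],
  [1,-0.3,0.6,0.5,0.3],
  [1,-0.34,0.8,0.5,0.4],
  [1,-0.34,1,0.5,0.45],
  [1,-0.34,1,0.5,0.45],
])

```text
time_s: 18.1
position: [0.4715, 0.1263, 0.1538]
tcp_rot: [[-0.868, 0.496, -0.001], [0.496, 0.868, 0.001], [0.001, 0.0, -1.0]]
force: [0.7, -0.7, -0.1]
opening: 1.003
grasp_force: 0.0
```

step_arm([
  [1,0,0.2,0,0],
  [1,0,0.4,0,0],
  [1,0,0.6,0,0],
  [1,0,0.8,0,0],
  [1,0,0.9,0,0],
  [1,0,0.9,0,0],
  [1,0,0.9,0,0],
])

```text
time_s: 18.8
position: [0.4727, 0.3478, 0.1533]
tcp_rot: [[-0.864, 0.503, -0.001], [0.503, 0.864, -0.001], [0.0, -0.001, -1.0]]
force: [0.1, -0.3, -0.5]
opening: 1.0
grasp_force: 0.0
```

```bash
python3 - <<'E'
from rig import *
from h import *
s=read_state(); print(s['time_s'],s['position'],np.degrees(np.arctan2(s['tcp_rot'][1][1],s['tcp_rot'][0][1])),s['opening'],s['force'])
c=capture("wrist"); np.savez("pics/w6.npz",**c)
d=capture("top"); np.savez("pics/t6.npz",**d)
a=cv2.resize(d["color"][190:280,345:465],None,fx=3,fy=3,interpolation=cv2.INTER_CUBIC)
b=cv2.resize(c["color"],(432,270)); cv2.imwrite("pics/m6.png",np.hstack([a,b])[:,:,::-1])
E
```

```text
18.8 [0.47268703 0.34777405 0.15332947] 59.817282985158144 1.000034669524752 [ 0.1268094  -0.31684812 -0.50302324]
```

View pics/m6.png

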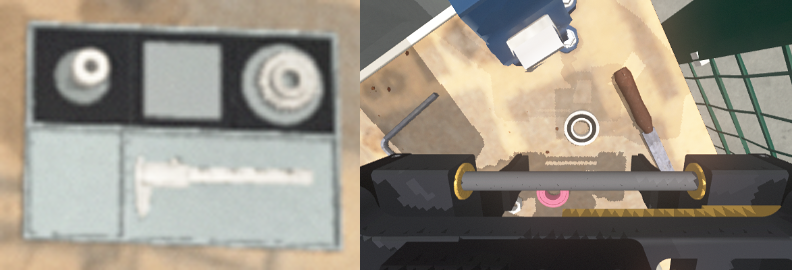

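The collet stands upright in the small recess, with its top at (90,67). In the right panel the bearing is at (581,128), and 60° yaw clears the vice.

```bash
python3 - <<'E'
from h import *
t=load("t6"); w=load("w6")
q=lambda p:(np.array(p,float)+.5)/3-.5+np.array([345,190])
print("collet top",ray(t,q((91,67)),.055)); print("bearing",ray(w,(np.array([(581-360,128.)])+.5)*640/432-.5,.015))
I=cv2.cvtColor(t["color"],cv2.COLOR_RGB2HSV)
E
```

```text
collet top [[ 0.55699423 -0.12706331]]
bearing [[0.47147851 0.35139734]]
```

step_arm([
  [1,-0.004,0.014,-0.15,0],
  [1,-0.004,0.014,-0.3,0],
  [1,-0.004,0.014,-0.42,0],
  [1,-0.004,0.014,-0.5,0],
  [1,-0.004,0.014,-0.535,0],
  [1,-0.004,0.014,-0.553,0],
  [1,-0.004,0.014,-0.553,0],
])

```text
time_s: 19.6
position: [0.4727, 0.3507, 0.0155]
tcp_rot: [[-0.863, 0.505, 0.0], [0.505, 0.863, 0.0], [-0.0, 0.0, -1.0]]
force: [0.0, -0.7, -0.5]
opening: 0.999
grasp_force: 0.0
```

step_arm([
  [-1,0,0,0,0],
  [-1,0,0,0,0],
  [-1,0,0,0,0],
  [-1,0,0,0,0],
  [-1,0,0,0,0],
  [-1,0,0,0,0],
])

```text
time_s: 20.2
position: [0.4723, 0.3513, 0.0155]
tcp_rot: [[-0.864, 0.504, 0.0], [0.504, 0.864, 0.0], [-0.0, 0.0, -1.0]]
force: [-0.2, 0.2, 2.1]
opening: 0.584
grasp_force: 30.0
```

step_arm([
  [-1,0,0,0.1,0],
  [-1,0,0,0.25,0],
  [-1,0,0,0.4,0],
  [-1,0,-0.15,0.48,0],
  [-1,0,-0.35,0.48,-0.05],
  [-1,0,-0.55,0.48,-0.09],
  [-1,0,-0.75,0.48,-0.13],
  [-1,0,-1,0.48,-0.17],
  [-1,0,-1,0.48,-0.2],
])

```text
time_s: 21.1
position: [0.4719, 0.0972, 0.1352]
tcp_rot: [[-0.394, 0.919, -0.001], [0.919, 0.394, -0.001], [-0.001, -0.001, -1.0]]
force: [0.2, 1.5, -1.8]
opening: 0.583
grasp_force: 30.0
```

step_arm([
  [-1,0.06,-0.2,0,-0.03],
  [-1,0.12,-0.4,0,-0.06],
  [-1,0.18,-0.6,0,-0.088],
  [-1,0.24,-0.8,0,-0.088],
  [-1,0.3,-1,0,-0.088],
  [-1,0.3,-1,0,-0.088],
])

```text
time_s: 21.7
position: [0.55, -0.1549, 0.1355]
tcp_rot: [[-0.133, 0.991, 0.005], [0.991, 0.133, -0.004], [-0.004, 0.004, -1.0]]
force: [1.1, 0.6, -1.3]
opening: 0.583
grasp_force: 30.0
```

step_arm([
  [-1,0.08,-0.27,0,0],
  [-1,0.08,-0.27,0,0],
  [-1,0.08,-0.27,0,0],
  [-1,0.08,-0.27,0,0],
  [-1,0.08,-0.27,0,0],
])

```text
time_s: 22.2
position: [0.5661, -0.2141, 0.1348]
tcp_rot: [[-0.138, 0.99, -0.002], [0.99, 0.138, 0.002], [0.002, -0.002, -1.0]]
force: [-0.8, -0.0, -2.6]
opening: 0.585
grasp_force: 30.0
```

x +0.002, y −0.002, z −0.110.

step_arm([
  [-1,0.008,-0.008,-0.12,0],
  [-1,0.008,-0.008,-0.26,0],
  [-1,0.008,-0.008,-0.36,0],
  [-1,0.008,-0.008,-0.41,0],
  [-1,0.008,-0.008,-0.43,0],
  [-1,0.008,-0.008,-0.442,0],
  [-1,0.008,-0.008,-0.442,0],
])

```text
time_s: 22.9
position: [0.5699, -0.2182, 0.0256]
tcp_rot: [[-0.138, 0.99, 0.001], [0.99, 0.138, -0.001], [-0.001, 0.001, -1.0]]
force: [0.2, -0.2, -0.6]
opening: 0.584
grasp_force: 30.0
```

step_arm([
  [0.6,0,0,0,0],
  [0.6,0,0,0,0],
  [0.6,0,0,0,0],
  [0.6,0,0,0.08,0],
  [0.6,0,0,0.2,0],
  [0.6,0,0,0.4,0],
  [0.6,0,0,0.6,0],
  [0.6,-0.1,0.2,0.6,0],
  [0.6,-0.2,0.4,0.6,0],
  [0.6,-0.3,0.6,0.6,0],
  [0.6,-0.4,0.8,0.6,0],
  [0.6,-0.4,1,0.6,0],
  [0.6,-0.4,1,0.6,0],
])

```text
time_s: 24.2
position: [0.4668, 0.035, 0.1753]
tcp_rot: [[-0.139, 0.99, -0.001], [0.99, 0.139, 0.001], [0.001, -0.001, -1.0]]
force: [-0.4, -1.1, 0.2]
opening: 0.801
grasp_force: 0.0
```

step_arm([
  [0.6,0,0.2,0,0],
  [0.6,0,0.4,0,0],
  [0.6,0,0.6,0,0],
  [0.6,0,0.8,0,0],
  [0.6,0,0.8,0,0],
  [0.6,0,0.8,0,0],
  [0.6,0,0.8,0,0],
])

```text
time_s: 24.9
position: [0.4691, 0.2308, 0.1749]
tcp_rot: [[-0.137, 0.991, -0.0], [0.991, 0.137, -0.001], [-0.0, -0.0, -1.0]]
force: [0.3, 0.2, 0.4]
opening: 0.803
grasp_force: 0.0
```

```bash
python3 - <<'E'
from rig import *
from h import *
s=read_state(); print(s['time_s'],s['position'],s['opening'],s['force'])
c=capture("scene"); d=capture("top"); np.savez("pics/t7.npz",**d)
a=cv2.resize(d["color"][190:280,345:465],None,fx=3.4,fy=3.4,interpolation=cv2.INTER_CUBIC)
b=cv2.resize(c["color"][195:310,310:455],None,fx=2.66,fy=2.66,interpolation=cv2.INTER_CUBIC)[:306]
print(a.shape,b.shape); h=min(a.shape[0],b.shape[0])
cv2.imwrite("pics/m7.png",np.hstack([a[:h],b[:h]])[:,:,::-1])
E
```

```text
24.9 [0.46910843 0.230825   0.17490089] 0.8027929330674515 [0.29938165 0.16700236 0.40276591]
(306, 408, 3) (306, 386, 3)
```

View pics/m7.png

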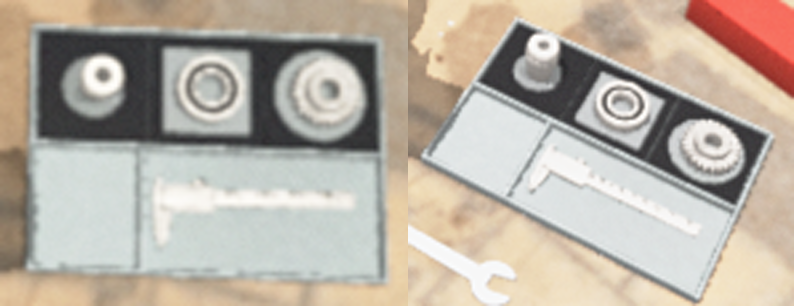

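Both views show the bearing flat and centred in the square recess at (211,87). The collet is upright at (103,75), the gear is flat inside the large recess at (325,90), and the caliper lies in the bay. Nothing touches the arm, so I'm handing in.

```bash
python3 -c "
from rig import *
print(hand_in())"
```

```text
the job is handed in; nothing more can be done
None
```

The kit is made up and the job is handed in, with no verdict returned: the gear, bearing and collet each sit flat in their own recess and the shut caliper lies in the long bay; I never gripped the collar or open caliper, though I did not re-measure them at the end.

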